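# Set the soda gas tap to its mark

### The arm

A 7-joint arm with a two-finger parallel gripper is mounted at the origin on the work surface. World frame = base frame: x ahead of the robot, y to its left, z up, the work surface at z = 0. Lengths are in mm, angles in rad, forces in N, time in s.
With the tool pointing down it reaches from about 425 to 925 mm from the base axis. Payload 6.8 kg.
Tool frame: the origin (TCP) lies between the finger pads; the fingertips stand 22 mm ahead of it and the grasp point (between the pads) lies 3 mm ahead of it; z points along the fingers, y is the line along which they close (so a half turn about z gives the same grasp; the last joint's range is limited). The gripper opens to 88 mm and grips with 3 to 60 N. Pads are 20 mm wide; open, the fingers measure 115 mm over their backs; the gripper's body (75 mm by 178 mm) begins 61 mm behind the grasp point.
Start: joints at [1.11, 0.477, 0.022, 1.555, -0.011, 1.109, -0.083], TCP at [233.24, -633.44, 244.664] pointing down, gripper open.
Joint ranges: [-2.96, 2.96], [-0.34, 2.1], [-1.41, 1.46], [0.24, 2.44], [-1.37, 4.51], [0.17, 1.92], [-2.96, 2.96]. Speed limits (rad/s): [2.39, 2.39, 3.14, 3.14, 3.14, 3.14, 3.14].

### API

Orientations are given as a unit quaternion [x, y, z, w].
In Python, from workcell import monitor, read_camera, job gives the robot as it stands.
- The arm moves only by the shell command python3 -m crank 'ROWS' [FORCE]. ROWS is JSON, a list that holds one entry, the list of rows, each a list of 5 numbers: the shift along the tool's x, y, z in m, then the turn about the tool's z in degrees, then the gripper's target within -1 to 1 (shut at 1, half-way at 0, fully open at -1). In form: [[[dx, dy, dz, twist, claw], ...]]. A call has 1 to 12 rows; each row is the pose to reach, as a shift and turn from the pose commanded when the call began, along the tool's axes at that moment; what a row does not reach only later rows make up. A row lasts 1/12 s, in which the tool goes at most 41.7 mm and 7.16 degrees, less where a joint would pass 70% of its speed; a pose out of reach is approached as far as the arm can. A call with a gripper value outside its range is refused whole. The fingers move at their own pace and stop on an object; FORCE is the grip in N (left out, the last holds). Time passes only in rows, so rows that repeat a pose let the fingers close. It gives the time, the measured TCP pose, the force, the opening and the grip force at its end, in the units of the state.
- monitor.get_state(): the state, without advancing time (a new reading comes with each control period).
- read_camera(name): name is "side" or "top"; returns a dict with "img" (384x512x3 uint8, red, green, blue), "fx", "fy", "cx", "cy" (pixels), "rvec" (rotation vector, rad) and "tvec" (3), from world to camera coordinates, as OpenCV has them. Camera axes: x right, y down, z forward; pixel columns grow to the right and rows downward; lengths in mm; the calibration is good to about 2 mm. A picture is of the moment at which its call begins. There is no depth.
- job.sign_off(): hands the job in; it is judged then, once.
The state is a dict: "time_s": time; "joint_pos": joint angles; "qvel": joint speeds; "joint_torque": joint torques, N m; "tool_pos": TCP position; "ee_rot": TCP orientation; "force": force on the tool from outside, world axes, zero at the start; "moment": the same for the moment, N m; "grip_width": finger opening in mm; "finger_force": force on a finger pad.
Only numpy, scipy, OpenCV 4.12 (cv2) and the standard library are available. Lean on these libraries where they do the work, as an engineer would, in place of code of your own. Each camera call takes 0.05 s, during which the arm holds its last target. There are 200 camera calls.

### The job

The steel tumbler is standing in the way of the blue lever on the soda gas valve. First pick it up and stand it upright, wholly on the round cork coaster, and let go; then turn the blue lever until it lies over the red set mark on the dial and leave it there. Don't let the lever push the tumbler, don't tip the tumbler over, and leave everything else on the trolley where it is.

Things in the scene. Friction and masses are not known exactly. Their poses are not given: they have to be found in the camera images.
- valve: Soda gas valve, fixed to the trolley: steel foot 60 x 90 mm, brass pipe along its y axis at height 37 mm (the outlet ends 85 mm out on its -y side; a grey gas bottle, 64 mm thick, lies on its +y side from 80 to 300 mm out). A white dial of radius 52 mm lies flat at height 60 to 63 mm under the lever. Origin on the trolley top under the lever's vertical axis; z up.
- valve_axis (a point): Point on the lever's vertical turning axis at the lever's mid height, 90 mm above the trolley top; axes as valve.
- tap_lever (a joint): Opening angle of the valve lever in rad: 0 = shut (lever points along the valve's -x, roughly at the robot), growing counter-clockwise seen from above to 1.57 = fully open (lever points along the valve's -y, over the outlet pipe). Stiff: stays where left, needs about 3 N at the grip.
- lever_grip (a point): Grip point on the lever, turns with it: 85 mm from the axis, mid height (90 mm above the trolley top). The lever is a level bar whose blue sleeve, 16 mm wide and 10 mm thick, runs from 38 to 116 mm from the axis; below the sleeve beyond 70 mm from the axis there is free space (down to the outlet pipe, top at 53 mm at most, when fully open). The lever points outward along this point's -x axis.
- set_mark (a joint): Angle of the red set mark in rad, on the same scale as that of the lever, i.e. the value the lever must be brought to. It cannot be moved.
- mark_tip (a point): Outer tip of the red set mark, a flat red strip 9 mm wide that runs radially on the dial from 36 to 70 mm from the lever's axis at height 66 mm; it points outward along this point's -x axis.
- tumbler: Double-walled steel tumbler, upright, open top: straight cylinder 60 mm in diameter, 125 mm high, wall 4 mm, 0.22 kg. Origin at the centre of its underside, z up. It starts beside the lever, inside the lever's sweep; its top stands 30 mm above the lever's.
- coaster: Round cork coaster, 100 mm in diameter, 5 mm thick, fixed to the trolley. Origin at the centre of its underside.
- bowl: Empty olive-green ceramic bowl, 150 mm across, 60 high; origin at the centre of its underside (sizes in mm). A bystander.
- jug: Glass stirring jug, 90 mm across and 160 high, with a side handle; origin at the centre of its underside (sizes in mm). A bystander.
- scoop: Clear acrylic ice scoop lying down, 195 long; origin under the centre of its 90 x 60 x 35 tray (sizes in mm). A bystander.
- jigger: Steel double-cone measure, 44 mm across, 85 high; origin at the centre of its underside (sizes in mm). A bystander.
- cordial: Amber bottle with a black cap, 72 mm across, 240 high; origin at the centre of its underside (sizes in mm). A bystander.
Mind the look-alikes: they are no part of the job. What is shaped like the tumbler but turquoise is not meant.

How it is judged (in metres and radians):
On the way, in this order (a step that is already met when the one before it is completed fails the run):
1. the tumbler stands upright on the coaster, let go, with the valve still shut (horizontal distance between tumbler and coaster below 0.022 m and height (world z) of tumbler between 0.002 and 0.009 m and angle between tumbler's own z axis and vertical below 0.08 rad and linear speed of tumbler below 0.02 m/s and contact force between the fingers and tumbler below 0.1 N and value of joint tap_lever below 0.25 rad), for 0.2 s.
2. the lever has been brought over the red mark (angle between the x axis of lever_grip and the x axis of mark_tip, either way round below 0.14 rad and velocity of joint tap_lever between -0.05 and 0.05 rad/s), for 0.2 s.
At the end, for the whole second after the job is handed in: The lever points along the red mark to within 0.14 rad (8 degrees) and is at rest; the tumbler stands upright at rest wholly on the coaster (axes within 22 mm of each other), touched by nothing of the gripper (all of step 2 and horizontal distance between tumbler and coaster below 0.022 m and height (world z) of tumbler between 0.002 and 0.009 m and angle between tumbler's own z axis and vertical below 0.08 rad and linear speed of tumbler below 0.02 m/s and contact force between the fingers and tumbler below 0.1 N).
It fails at once if the lever or valve is pushed against the tumbler (over 2 N) (contact force between valve and tumbler above 2 N).
It fails at once if the tumbler is tipped by more than 35 degrees (angle between tumbler's own z axis and vertical above 0.61 rad).
It fails at once if a bystander is moved by more than 30 mm (distance of any of bowl, jug, scoop, jigger, cordial from where it was at the start of the episode above 0.03 m).
It also fails if it takes over 59 s, if anything falls off the work surface, if the arm or the gripper's body presses on something with over 40 N, if the wrist force passes 120 N, or if a joint passes its speed limit or range.

## Working session

There is one attempt and no reset: what is moved stays moved. The work goes in short steps, Python scripts to look and compute and a shell command to move; the robot and the scene stay as the last step left them, time stands still between calls to the robot, and variables do not carry over. Pictures are saved under pics/ and viewed, at most 10 in all, crops included, and the job is handed in when it is done.

```bash
mkdir -p pics; cat > h.py <<'E'
import cv2,numpy as np
from workcell import monitor,read_camera,job
def ray(c,u,v):
    R=cv2.Rodrigues(np.array(c['rvec'],float))[0];t=np.array(c['tvec'],float).ravel()
    d=R.T@np.array([(u-c['cx'])/c['fx'],(v-c['cy'])/c['fy'],1.]);return -R.T@t,d
def plane(c,u,v,z):
    o,d=ray(c,u,v);return o+d*(z-o[2])/d[2]
def proj(c,p):
    K=np.array([[c['fx'],0,c['cx']],[0,c['fy'],c['cy']],[0,0,1.]])
    return cv2.projectPoints(np.array(p,float).reshape(-1,1,3),np.array(c['rvec'],float),np.array(c['tvec'],float),K,None)[0].reshape(-1,2)
def save(n,im,s=1):
    cv2.imwrite('pics/'+n,cv2.resize(im[:,:,::-1],None,fx=s,fy=s,interpolation=cv2.INTER_CUBIC))
E
python3 - <<'E'
from h import *
for n in('top','side'):
    c=read_camera(n);save(n+'1.png',c['img'],1.5);np.save(n+'1.npy',c,allow_pickle=True);print(n,ray(c,256,192))
s=monitor.get_state();print(s['tool_pos'],s['ee_rot'],s['time_s'],s['grip_width'])
E
```

```text
top (array([ 440.6164931 ,   13.0201606 , 1928.66896131]), array([ 0.06651353, -0.00894879, -0.99775495]))
side (array([  412.29632123, -1323.05487289,  1309.41689693]), array([ 0.08463539,  0.73573827, -0.67197615]))
[ 233.02914088 -632.97839011  243.79401784] [ 9.84481093e-01  1.75488851e-01 -2.10897179e-04 -7.72230102e-04] 0.1 87.50411392757009
```

View pics/top1.png

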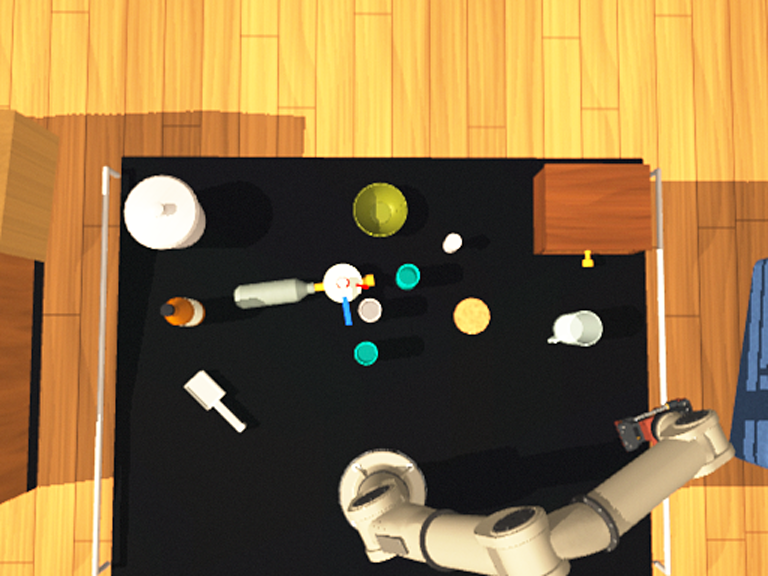

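View pics/side1.png

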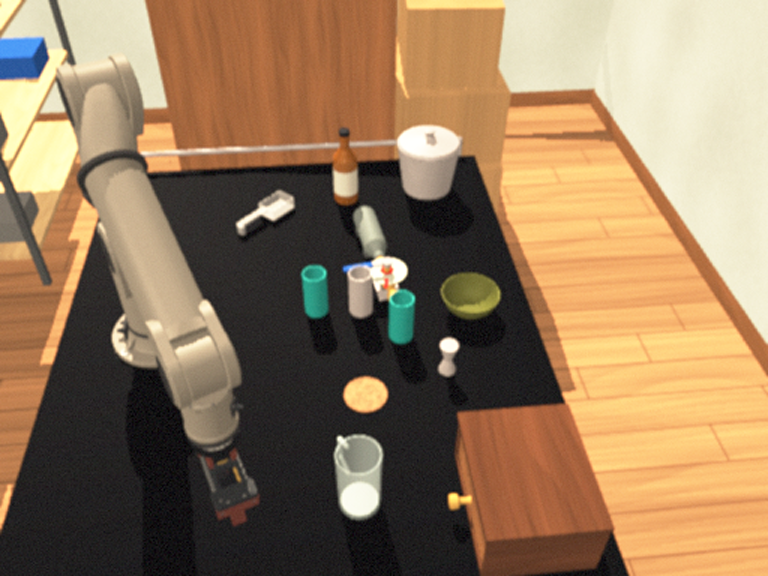

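Top view, in displayed pixels:
- Grey-pink steel tumbler at (370,310), between the blue lever (347,312) and the red mark near (360,286).
- Turquoise look-alikes at (407,276) and (366,353).
- Cork coaster at (472,316). The white jigger (452,242) and the jug (577,328) could also be mistaken for the tumbler.

By the description, I choose the one at (370,310), which appears at (360,292) in the side view.

```bash
cat > m.py <<'E'
from h import *
def blob(mask,roi):
    x0,y0,x1,y1=roi;m=np.zeros(mask.shape,np.uint8);m[y0:y1,x0:x1]=mask[y0:y1,x0:x1]
    n,l,s,ce=cv2.connectedComponentsWithStats(m);i=1+np.argmax(s[1:,4]);return (l==i).astype(np.uint8),s[i],ce[i]
E
python3 - <<'E'
from m import *
c=np.load('top1.npy',allow_pickle=True).item();d=np.load('side1.npy',allow_pickle=True).item()
im=c['img'];hsv=cv2.cvtColor(im,cv2.COLOR_RGB2HSV)
H,S,V=cv2.split(hsv)
m,s,ce=blob(((H>5)&(H<30)&(S>60)&(V>120)).astype(np.uint8),(295,190,335,230));print('coaster',s,ce,plane(c,*ce,5))
m,s,ce=blob(((H>100)&(H<125)&(S>120)&(V>80)).astype(np.uint8),(220,190,242,222));print('lever',s,ce)
ys,xs=np.nonzero(m);P=np.array([plane(c,x,y,95)[:2] for x,y in zip(xs,ys)]);q=P-P.mean(0);w=np.linalg.svd(q,full_matrices=False)[2][0];print(P.mean(0),w,np.ptp(q@w))
m,s,ce=blob(((V>120)&(S<90)).astype(np.uint8),(238,196,258,217));
ct=max(cv2.findContours(m,0,2)[0],key=cv2.contourArea);e=cv2.minEnclosingCircle(ct);print('tumbler',s,ce,e,plane(c,*e[0],125),plane(c,*ce,125))
m,s,ce=blob(((V>150)&(S<50)).astype(np.uint8),(212,172,244,205));print('dial',s,ce,plane(c,*ce,63))
r=(((H<6)|(H>174))&(S>150)&(V>100)).astype(np.uint8)
m=np.zeros_like(r);m[170:210,210:260]=r[170:210,210:260]
n,l,st,cc=cv2.connectedComponentsWithStats(m)
for i in range(1,n):print('red',st[i],cc[i],plane(c,*cc[i],66))
a=cv2.resize(im[165:240,205:290,::-1],None,fx=6,fy=6,interpolation=2);cv2.imwrite('pics/crop1.png',a)
b=cv2.resize(d['img'][150:240,190:290,::-1],None,fx=5.5,fy=5.5,interpolation=2);cv2.imwrite('pics/crop2.png',b)
E
```

```text
coaster [302 198  25  25 470] [314.05744681 210.28510638] [ 491.55486802 -250.13829592    5.        ]
lever [228 198   7  19  60] [230.86666667 207.4       ]
[500.53207044  97.85410389] [-0.98738312 -0.15834951] 74.87604693134483
tumbler [239 199  16  16 202] [246.16831683 206.41584158] ((246.36363220214844, 206.36363220214844), 8.095610618591309) [503.70312184  35.03577368 125.        ] [503.4952513   35.81003432 125.        ]
dial [216 176  25  26 458] [227.63100437 187.88209607] [581.8156293  112.95666141  63.        ]
red [231 186   2   5   5] [231.6 188. ] [581.12449568  96.50732621  66.        ]
red [237 189   9   4  19] [241.68421053 190.73684211] [569.91282752  55.0863345   66.        ]
```

View pics/crop1.png

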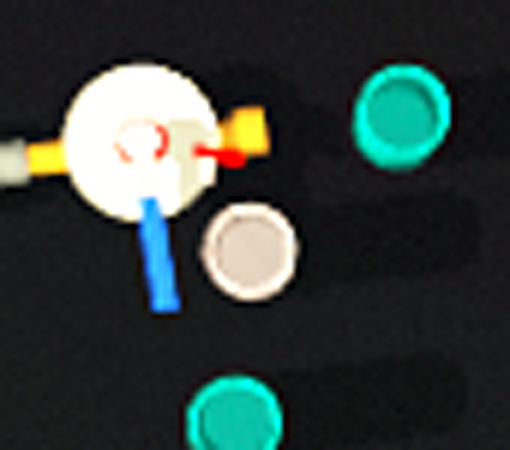

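View pics/crop2.png

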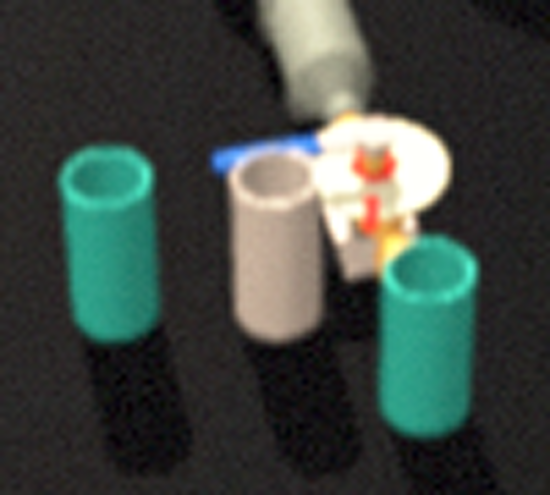

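The crops confirm the choice: the grey steel tumbler is at (250,250) in crop 1, next to the blue lever, and both turquoise ones stand apart from it. The red mark runs from (195,150) to (240,160), towards the outlet. Starting the approach, first to a waypoint.

```bash
cat > d.py <<'E'
import sys
from h import *
from scipy.spatial.transform import Rotation as Ro
s=monitor.get_state();R=Ro.from_quat(s['ee_rot']).as_matrix()
print('t',s['time_s'],'tcp',np.round(s['tool_pos'],1),'yaw',np.degrees(np.arctan2(R[1,0],R[0,0])).round(1),'tilt',R[:,2].round(3),'w',round(s['grip_width'],1),'q',np.round(s['joint_pos'],2),'F',np.round(s['force'],1),s['finger_force'])
if len(sys.argv)>3:
    g=np.array(sys.argv[1:4],float);print('delta',(R.T@(g-s['tool_pos'])/1e3).round(4))
    if len(sys.argv)>4: print('twist',-(float(sys.argv[4])-np.degrees(np.arctan2(R[1,0],R[0,0]))))
E
python3 -m crank '[[[0.03,-0.02,-0.06,-5,-1],[0.06,-0.04,-0.06,-10,-1],[0.09,-0.06,-0.06,-15,-1],[0.12,-0.08,-0.06,-20,-1],[0.15,-0.10,-0.06,-25,-1],[0.18,-0.12,-0.06,-30,-1],[0.21,-0.14,-0.06,-35,-1],[0.24,-0.16,-0.06,-40,-1],[0.27,-0.18,-0.06,-45,-1],[0.30,-0.20,-0.06,-50,-1],[0.33,-0.22,-0.06,-55,-1],[0.347,-0.227,-0.06,-60,-1]]]'
python3 d.py 503.5 35.3 300 110
```

```text
time_s: 1.1
tool_pos: [482.7, -295.4, 304.6]
ee_rot: [0.762, 0.648, 0.001, -0.001]
force: [-0.3, 0.2, -0.0]
grip_width: 88.1
finger_force: 0.0
t 1.1 tcp [ 482.7 -295.4  304.6] yaw 80.8 tilt [ 0.001  0.002 -1.   ] w 88.1 q [ 0.72  0.27 -0.34  1.73  0.1   1.16  0.19] F [-0.3  0.2 -0. ] 0.0
delta [ 0.3298 -0.0325  0.0053]
twist -29.224042535489218
```

```bash
python3 -m crank '[[[0.03,-0.003,0,-3,-1],[0.06,-0.006,0,-6,-1],[0.09,-0.009,0,-9,-1],[0.12,-0.012,0,-12,-1],[0.16,-0.016,0,-15,-1],[0.20,-0.020,0,-18,-1],[0.24,-0.024,0,-21,-1],[0.28,-0.028,0,-24,-1],[0.31,-0.031,0,-27,-1],[0.33,-0.033,0.005,-29,-1],[0.33,-0.033,0.005,-29,-1],[0.33,-0.033,0.005,-29,-1]]]' >/dev/null
python3 d.py 503.5 35.3 190 110
python3 - <<'E'
from m import *
d=np.load('side1.npy',allow_pickle=True).item();c=np.load('top1.npy',allow_pickle=True).item()
# side-view silhouette check of tumbler centre + turquoise + base edges
im=d['img'];H,S,V=cv2.split(cv2.cvtColor(im,cv2.COLOR_RGB2HSV))
m,s,ce=blob(((V>90)&(S<70)).astype(np.uint8),(230,176,250,214));print('side tumbler',s,ce)
for p in([503.5,35.3,0],[503.5,35.3,62],[503.5,35.3,125]):print(proj(d,p))
t=((H>75)&(H<95)&(S>100)).astype(np.uint8);H,S,V=cv2.split(cv2.cvtColor(c['img'],cv2.COLOR_RGB2HSV));t=((H>75)&(H<95)&(S>100)).astype(np.uint8)
for r in((255,170,290,200),(230,220,260,250)):
    m,s,ce=blob(t,r);e=cv2.minEnclosingCircle(cv2.findContours(m,0,2)[0][0]);print('turq',plane(c,*e[0],115),e[1])
E
```

```text
t 2.1 tcp [503.6  31.  299.2] yaw 109.3 tilt [-0.001 -0.    -1.   ] w 87.9 q [ 0.36  0.2  -0.62  1.85  0.13  1.13  0.03] F [ 0.1 -0.6 -0. ] 0.0
delta [0.004  0.0014 0.1092]
twist -0.6677622274499555
side tumbler [231 176  19  36 563] [240.05328597 193.08880995]
[[239.29317722 206.09992829]]
[[239.06533785 194.41002439]]
[[238.8230393  181.97825418]]
turq [592.68917545 -64.70572591 115.        ] 9.272411346435547
turq [390.24020043  46.31292666 115.        ] 8.500100135803223
```

```bash
python3 -m crank '[[[0.002,0.001,0.02,0,-1],[0.004,0.002,0.05,0,-1],[0.004,0.002,0.08,0,-1],[0.004,0.002,0.10,0,-1],[0.004,0.002,0.12,0,-1],[0.004,0.002,0.14,0,-1],[0.004,0.002,0.155,0,-1],[0.004,0.002,0.17,0,-1],[0.004,0.002,0.18,0,-1],[0.004,0.002,0.19,0,-1],[0.004,0.002,0.197,0,-1],[0.004,0.002,0.197,0,-1]]]' 15 
python3 - <<'E'
from h import *
c=read_camera('side');a=cv2.resize(c['img'][110:250,170:310],None,fx=4,fy=4,interpolation=2);save('g.png',a)
E
python3 d.py
```

```text
time_s: 3.1
tool_pos: [504.0, 33.9, 101.5]
ee_rot: [0.58, 0.815, -0.001, -0.001]
force: [0.1, 0.1, -1.2]
grip_width: 87.9
finger_force: 0.0
t 3.15 tcp [504.4  34.3 102.3] yaw 109.2 tilt [-0.001 -0.    -1.   ] w 87.9 q [ 0.25  0.45 -0.54  2.05  0.34  0.73 -0.17] F [ 0.4  0.3 -0.3] 0.0
```

View pics/g.png

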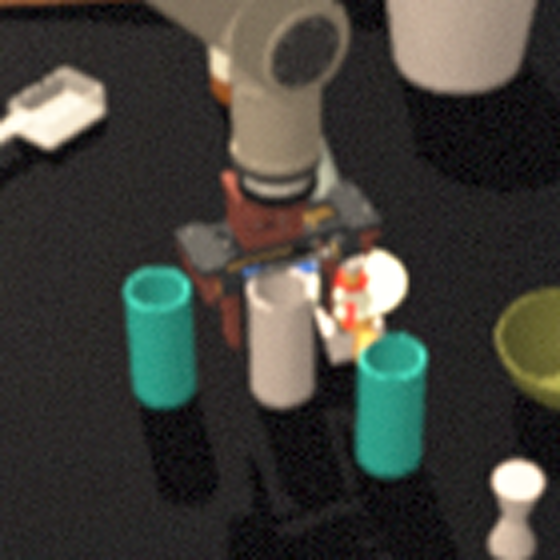

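The fingers straddle the grey tumbler at (282,335) in the crop, clear of the turquoise one at (162,335). Closing now.

```bash
python3 -m crank '[[[0,0,0,0,1],[0,0,0,0,1],[0,0,0,0,1],[0,0,0,0,1],[0,0,0,0,1],[0,0,0,0,1],[0,0,0,0,1],[0,0,0,0,1],[0,0,0,0,1],[0,0,0,0,1],[0,0,0,0,1],[0,0,0,0,1]]]' 20
python3 -m crank '[[[0,0,-0.005,0,1],[0,0,-0.01,0,1],[0,0,-0.02,0,1],[0,0,-0.035,0,1],[0,0,-0.05,0,1],[0,0,-0.07,0,1],[0,0,-0.09,0,1],[0,0,-0.11,0,1],[0,0,-0.13,0,1],[0,0,-0.145,0,1],[0,0,-0.15,0,1],[0,0,-0.15,0,1]]]'
python3 d.py 491.5 -250.1 252 80
```

```text
time_s: 4.15
tool_pos: [505.1, 34.9, 103.1]
ee_rot: [0.579, 0.815, 0.0, 0.0]
force: [-0.3, -0.7, 5.7]
grip_width: 60.9
finger_force: 20.0
time_s: 5.15
tool_pos: [505.0, 34.8, 254.1]
ee_rot: [0.579, 0.815, 0.001, 0.001]
force: [-0.0, 0.3, -2.2]
grip_width: 60.8
finger_force: 20.0
t 5.15 tcp [505.   34.8 254.1] yaw 109.2 tilt [ 0.002 -0.    -1.   ] w 60.8 q [ 0.35  0.25 -0.62  1.91  0.17  1.03 -0.01] F [-0.   0.3 -2.2] 19.985104836523533
delta [-0.2646 -0.1065  0.0021]
twist 29.209303303399395
```

```bash
python3 -m crank '[[[-0.010,-0.004,0,1,1],[-0.03,-0.012,0,3,1],[-0.055,-0.022,0,6,1],[-0.08,-0.032,0,9,1],[-0.11,-0.044,0,12,1],[-0.14,-0.056,0,15,1],[-0.17,-0.068,0,18,1],[-0.20,-0.08,0,21,1],[-0.225,-0.09,0,24,1],[-0.245,-0.099,0,27,1],[-0.259,-0.104,0,29,1],[-0.2646,-0.1065,0,29,1]]]'
python3 -m crank '[[[0,0,0,0,1],[0,0,0,0,1],[0,0,0.01,0,1],[0,0,0.03,0,1],[0,0,0.05,0,1],[0,0,0.07,0,1],[0,0,0.09,0,1],[0,0,0.105,0,1],[0,0,0.11,0,1],[0,0,0.11,0,1]]]'
python3 d.py 491.5 -250.1 108 80
python3 - <<'E'
from h import *
c=read_camera('side');a=cv2.resize(c['img'][190:310,180:320],None,fx=4,fy=4,interpolation=2);save('p.png',a)
E
```

```text
time_s: 6.15
tool_pos: [490.1, -252.7, 251.7]
ee_rot: [0.766, 0.642, -0.001, -0.001]
force: [-0.4, 0.9, -3.0]
grip_width: 60.8
finger_force: 20.0
time_s: 6.98
tool_pos: [490.4, -248.4, 141.1]
ee_rot: [0.764, 0.645, -0.0, -0.002]
force: [-0.2, 0.1, -2.4]
grip_width: 60.9
finger_force: 20.0
t 6.9833 tcp [ 490.4 -248.4  141.1] yaw 80.4 tilt [-0.003  0.002 -1.   ] w 60.9 q [ 0.64  0.42 -0.36  1.93  0.2   0.82  0.01] F [-0.2  0.1 -2.4] 19.98528527095914
delta [-0.0015  0.0015  0.0331]
twist 0.35219787730468965
```

View pics/p.png

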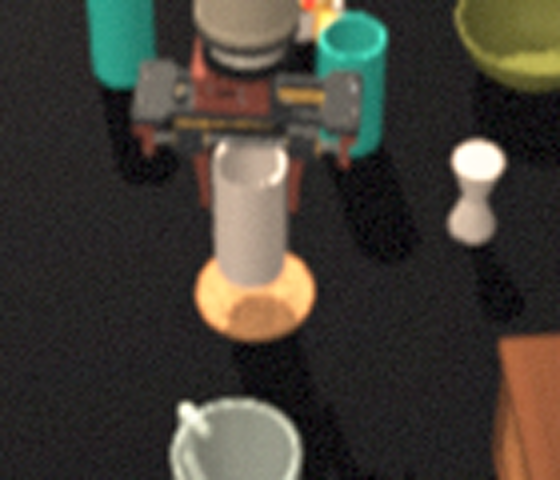

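The tumbler hangs upright over the coaster: its base is at (250,280) and the coaster's centre at (257,297), which fits a height of about 35 mm. Lowering it and letting go.

```bash
python3 -m crank '[[[0,0.001,0.01,0,1],[-0.001,0.001,0.018,0,1],[-0.001,0.001,0.024,0,1],[-0.001,0.001,0.028,0,1],[-0.001,0.001,0.031,0,1],[-0.001,0.001,0.033,0,1],[-0.001,0.001,0.033,0,1],[-0.001,0.001,0.033,0,1]]]'
python3 d.py
```

```text
time_s: 7.7
tool_pos: [492.0, -251.4, 109.7]
ee_rot: [0.765, 0.644, 0.0, 0.0]
force: [0.3, -0.4, -2.0]
grip_width: 60.8
finger_force: 20.0
t 7.7 tcp [ 492.  -251.4  109.7] yaw 80.2 tilt [ 0. -0. -1.] w 60.8 q [ 0.63  0.47 -0.34  1.95  0.22  0.76 -0.01] F [ 0.3 -0.4 -2. ] 19.98507684096694
```

Still hanging by about 2 mm.

```bash
python3 -m crank '[[[0,0,0.001,0,1],[0,0,0.002,0,1],[0,0,0.002,0,1],[0,0,0.002,0,1]]]'|tail -3
python3 -m crank '[[[0,0,0,0,0.5],[0,0,0,0,0],[0,0,0,0,-0.5],[0,0,0,0,-1],[0,0,0,0,-1],[0,0,0,0,-1],[0,0,0,0,-1],[0,0,0,0,-1],[0,0,0,0,-1],[0,0,0,0,-1]]]'
python3 d.py
```

```text
force: [-0.3, -0.1, 1.3]
grip_width: 61.1
finger_force: 20.0
time_s: 8.87
tool_pos: [491.9, -251.4, 107.6]
ee_rot: [0.765, 0.644, -0.0, -0.0]
force: [-0.4, 1.2, 0.3]
grip_width: 87.6
finger_force: 0.0
t 8.8667 tcp [ 491.9 -251.4  107.6] yaw 80.2 tilt [-0.  0. -1.] w 87.6 q [ 0.63  0.47 -0.34  1.95  0.22  0.76 -0.01] F [-0.4  1.2  0.3] 0.0
```

```bash
python3 -m crank '[[[0,0,-0.01,0,-1],[0,0,-0.03,0,-1],[0,0,-0.06,0,-1],[0,0,-0.09,0,-1],[0,0,-0.12,0,-1],[0,0,-0.15,0,-1],[-0.03,0,-0.15,0,-1],[-0.06,0,-0.15,0,-1],[-0.09,0,-0.15,0,-1],[-0.12,0,-0.15,0,-1],[-0.12,0,-0.15,0,-1]]]'
python3 - <<'E'
from m import *
c=read_camera('top');d=read_camera('side');np.save('top2.npy',c);np.save('side2.npy',d)
a=cv2.resize(c['img'][165:240,205:330],None,fx=6,fy=6,interpolation=2);save('c2.png',a)
im=d['img'];H,S,V=cv2.split(cv2.cvtColor(im,cv2.COLOR_RGB2HSV))
m,s,ce=blob(((V>90)&(S<70)).astype(np.uint8),(225,220,262,275));print('tumbler side',s,ce,proj(d,[491.5,-250.1,67.5]))
for z,n in((100,'side'),(66,'red')):pass
r=(((H<8)|(H>172))&(S>120)&(V>90)).astype(np.uint8);r[:, :200]=0;r[:165]=0;r[215:]=0;r[:,300:]=0
n,l,st,cc=cv2.connectedComponentsWithStats(r)
for i in range(1,n):print('red side',st[i],cc[i],plane(d,*cc[i],66))
b=((H>100)&(H<125)&(S>120)&(V>80)).astype(np.uint8);m,s,ce=blob(b,(215,165,265,195));print('lever',s,ce)
ys,xs=np.nonzero(m);P=np.array([plane(d,x,y,92)[:2] for x,y in zip(xs,ys)]);q=P-P.mean(0);w=np.linalg.svd(q,full_matrices=False)[2][0];print(P.mean(0),w,np.ptp(q@w))
im=c['img'];H,S,V=cv2.split(cv2.cvtColor(im,cv2.COLOR_RGB2HSV))
b=((H>100)&(H<125)&(S>120)&(V>80)).astype(np.uint8);m,s,ce=blob(b,(220,190,242,222))
ys,xs=np.nonzero(m);P=np.array([plane(c,x,y,95)[:2] for x,y in zip(xs,ys)]);q=P-P.mean(0);w=np.linalg.svd(q,full_matrices=False)[2][0];print('lever top',P.mean(0),w,np.ptp(q@w))
E
```

```text
time_s: 9.78
tool_pos: [468.6, -376.6, 258.2]
ee_rot: [0.768, 0.641, -0.001, 0.001]
force: [-0.5, -0.6, -0.1]
grip_width: 88.1
finger_force: 0.0
tumbler side [225 227  29  42 686] [242.48833819 246.08309038] [[242.27050003 250.25947017]]
red side [254 178   8   5  19] [257.63157895 180.31578947] [582.55868943 105.82408069  66.        ]
red side [256 186   3   6  15] [257.06666667 188.46666667] [575.16158011  58.15659323  66.        ]
red side [221 201  14  14  77] [225.63636364 209.5974026 ] [447.35016395 -46.84003387  66.        ]
red side [236 212   7   3  17] [239.29411765 213.11764706] [495.92986483 -70.03863422  66.        ]Traceback (most recent call last):
  File "<stdin>", line 10, in <module>
  File "m.py", line 4, in blob
    n,l,s,ce=cv2.connectedComponentsWithStats(m);i=1+np.argmax(s[1:,4]);return (l==i).astype(np.uint8),s[i],ce[i]
                                                     ~~~~~~~~~^^^^^^^^^
    return _wrapfunc(a, 'argmax', axis=axis, out=out, **kwds)
    return bound(*args, **kwds)
ValueError: attempt to get argmax of an empty sequence
```

View pics/c2.png

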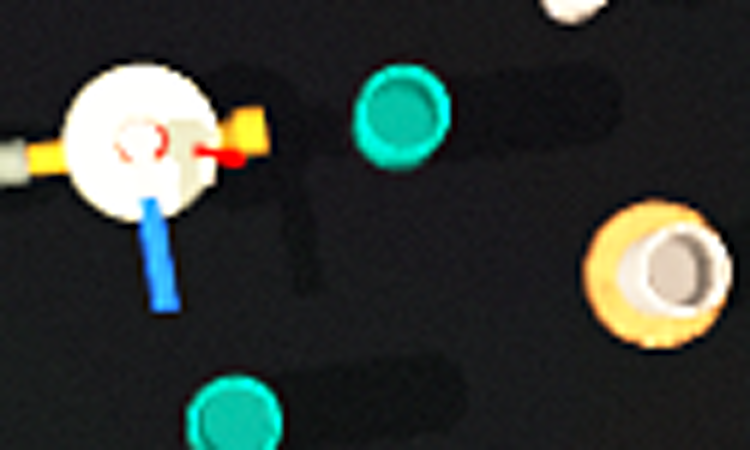

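The steel tumbler stands inside the coaster at (655,270) in the crop (the rim's offset is parallax). The lever still points down at (158,260), and the mark runs from (195,150) to (243,160). Next I move over to the lever.

```bash
python3 -m crank '[[[0.02,-0.003,0,3,-1],[0.05,-0.006,0,6,-1],[0.08,-0.01,0,9,-1],[0.105,-0.013,0,12,-1],[0.13,-0.016,0,16,-1],[0.155,-0.019,0,20,-1],[0.18,-0.022,0,24,-1],[0.205,-0.025,0,28,-1],[0.23,-0.028,0,32,-1],[0.255,-0.031,0,36,-1],[0.278,-0.034,0,40,-1],[0.278,-0.034,0,40,-1]]]' >/dev/null
python3 d.py 493 96.6 200 9
```

```text
t 10.8833 tcp [485.3 -82.8 258.4] yaw 40.6 tilt [ 0.001  0.002 -1.   ] w 88.0 q [ 0.39  0.19 -0.39  1.94  0.08  1.02 -0.9 ] F [ 0.3  1.1 -0.2] 0.0
delta [ 0.1224 -0.1312  0.0588]
twist 31.576558484422634
```

```bash
python3 -m crank '[[[0.012,-0.013,0,3,-1],[0.03,-0.032,0,6,-1],[0.045,-0.048,0,9,-1],[0.06,-0.064,0,12,-1],[0.075,-0.08,0,16,-1],[0.09,-0.096,0,20,-1],[0.105,-0.112,0,24,-1],[0.115,-0.123,0,28,-1],[0.122,-0.131,0.03,31,-1],[0.122,-0.131,0.058,31,-1],[0.122,-0.131,0.058,31,-1],[0.122,-0.131,0.058,31,-1]]]' >/dev/null
python3 d.py 493 96.6 93 9
```

```text
t 11.8833 tcp [492.6  89.1 199.2] yaw 9.3 tilt [-0.003 -0.001 -1.   ] w 87.8 q [ 0.07  0.28 -0.43  1.99  0.15  0.91 -1.85] F [-0.1 -0.3  0.9] 0.0
delta [ 0.0019 -0.0073  0.1062]
twist 0.34555888796329093
```

```bash
python3 -m crank '[[[0.001,-0.003,0.015,0,-1],[0.002,-0.007,0.035,0,-1],[0.002,-0.007,0.055,0,-1],[0.002,-0.007,0.075,0,-1],[0.002,-0.007,0.09,0,-1],[0.002,-0.007,0.10,0,-1],[0.002,-0.007,0.106,0,-1],[0.002,-0.007,0.106,0,-1],[0.002,-0.007,0.106,0,-1]]]' 10
python3 -m crank '[[[0,0,0,0,1],[0,0,0,0,1],[0,0,0,0,1],[0,0,0,0,1],[0,0,0,0,1],[0,0,0,0,1],[0,0,0,0,1],[0,0,0,0,1],[0,0,0,0,1],[0,0,0,0,1],[0,0,0,0,1],[0,0,0,0,1]]]' 
python3 d.py
python3 - <<'E'
import numpy as np
# arc rows in tool axes at lever angle 0 offset: tool x toward axis (yaw 9.1), tool y = right
for a in range(0,76,6):
    t=np.radians(a);print(a,round(.085*(1-np.cos(t)),4),round(.085*np.sin(t),4))
E
```

```text
time_s: 12.63
tool_pos: [495.4, 96.2, 94.6]
ee_rot: [0.997, 0.08, 0.001, -0.0]
force: [-0.1, 0.2, -0.2]
grip_width: 87.9
finger_force: 0.0
time_s: 13.63
tool_pos: [494.7, 96.2, 93.6]
ee_rot: [0.997, 0.08, -0.0, 0.0]
force: [0.3, 0.2, 0.2]
grip_width: 15.9
finger_force: 10.0
t 13.6333 tcp [494.7  96.2  93.6] yaw 9.2 tilt [-0. -0. -1.] w 15.9 q [ 0.    0.44 -0.39  2.06  0.26  0.69 -1.96] F [0.3 0.2 0.2] 9.998365938663483
0 0.0 0.0
6 0.0005 0.0089
12 0.0019 0.0177
18 0.0042 0.0263
24 0.0073 0.0346
30 0.0114 0.0425
36 0.0162 0.05
42 0.0218 0.0569
48 0.0281 0.0632
54 0.035 0.0688
60 0.0425 0.0736
66 0.0504 0.0777
72 0.0587 0.0808
```

Gripping the sleeve (16 mm opening). First half of the arc:

```bash
python3 -m crank '[[[0.0001,0.003,0,-2,1],[0.0005,0.0089,0,-6,1],[0.001,0.013,0,-9,1],[0.0019,0.0177,0,-12,1],[0.003,0.022,0,-15,1],[0.0042,0.0263,0,-18,1],[0.0057,0.0305,0,-21,1],[0.0073,0.0346,0,-24,1],[0.0114,0.0425,0,-30,1],[0.0162,0.05,0,-36,1],[0.0162,0.05,0,-36,1],[0.0162,0.05,0,-36,1]]]'
python3 d.py
```

```text
time_s: 14.63
tool_pos: [519.1, 48.9, 93.6]
ee_rot: [0.924, 0.383, 0.0, 0.0]
force: [2.7, -2.0, -0.2]
grip_width: 15.8
finger_force: 10.0
t 14.6333 tcp [519.1  48.9  93.6] yaw 45.0 tilt [ 0. -0. -1.] w 15.8 q [ 0.21  0.48 -0.52  2.02  0.36  0.73 -1.32] F [ 2.7 -2.  -0.2] 9.994553625583649
```

```bash
python3 -m crank '[[[0.0001,0.003,0,-2,1],[0.0005,0.0089,0,-6,1],[0.001,0.013,0,-9,1],[0.0019,0.0177,0,-12,1],[0.003,0.022,0,-15,1],[0.0042,0.0263,0,-18,1],[0.0057,0.0305,0,-21,1],[0.0073,0.0346,0,-24,1],[0.0114,0.0425,0,-30,1],[0.0162,0.05,0,-36,1],[0.0162,0.05,0,-36,1],[0.0162,0.05,0,-36,1]]]'
python3 d.py
python3 -m crank '[[[0,0,0,0,0],[0,0,0,0,-0.3],[0,0,0,0,-0.3],[0,0,0,0,-0.3],[0,0,0,0,-0.3],[0,0,0,0,-0.3],[0,0,-0.03,0,-0.3],[0,0,-0.06,0,-0.3],[0,0,-0.09,0,-0.3],[0,0,-0.12,0,-0.3],[0,0,-0.15,0,-0.3],[0,0,-0.15,0,-0.3]]]' |tail -2
python3 d.py 400 150 250 82
```

```text
time_s: 15.63
tool_pos: [566.2, 24.5, 93.7]
ee_rot: [0.761, 0.648, 0.0, 0.001]
force: [2.3, -4.8, 0.1]
grip_width: 15.9
finger_force: 9.9
t 15.6333 tcp [566.2  24.5  93.7] yaw 80.8 tilt [ 0.001 -0.001 -1.   ] w 15.9 q [ 0.35  0.58 -0.65  1.91  0.47  0.82 -0.72] F [ 2.3 -4.8  0.1] 9.938410967588425
grip_width: 57.3
finger_force: 0.0
t 16.6333 tcp [568.5  26.9 249.7] yaw 81.2 tilt [ 0.009  0.001 -1.   ] w 57.3 q [ 0.44  0.39 -0.76  1.78  0.3   1.09 -0.58] F [0.7 0.6 0.5] 0.0
delta [ 0.0959 -0.1853 -0.0018]
twist -0.8025960966032812
```

```bash
python3 -m crank '[[[0.01,-0.01,0,0,-0.3],[0.03,-0.03,0,0,-0.3],[0.05,-0.05,0,0,-0.3],[0.07,-0.07,0,0,-0.3],[0.09,-0.09,0,0,-0.3],[0.11,-0.11,0,0,-0.3],[0.13,-0.13,0,0,-0.3],[0.15,-0.15,0,0,-0.3],[0.17,-0.165,0,0,-0.3],[0.19,-0.175,0,0,-0.3],[0.207,-0.182,0,0,-0.3],[0.207,-0.182,0,0,-0.3]]]' |tail -2
python3 d.py
python3 - <<'E'
from m import *
c=read_camera('top');d=read_camera('side');np.save('top3.npy',c);np.save('side3.npy',d)
a=cv2.resize(c['img'][170:225,210:340],None,fx=6,fy=6,interpolation=2)
b=cv2.resize(d['img'][160:205,210:340],None,fx=6,fy=6,interpolation=2);save('c3.png',np.vstack([a[:,:780],b[:,:780]]))
for n,k,z in(('top',c,95),('side',d,92)):
    H,S,V=cv2.split(cv2.cvtColor(k['img'],cv2.COLOR_RGB2HSV))
    b=((H>100)&(H<125)&(S>120)&(V>80)).astype(np.uint8)
    try:
        m,s,ce=blob(b,(215,165,285,225))
        ys,xs=np.nonzero(m);P=np.array([plane(k,x,y,z)[:2] for x,y in zip(xs,ys)]);q=P-P.mean(0);w=np.linalg.svd(q,full_matrices=False)[2][0];print(n,s,P.mean(0),w,np.degrees(np.arctan2(w[1],w[0])),np.ptp(q@w))
    except Exception as e:print(n,e)
E
```

```text
grip_width: 57.2
finger_force: 0.0
t 17.6333 tcp [414.  261.8 242.8] yaw 81.6 tilt [-0.002  0.001 -1.   ] w 57.2 q [ 0.08  0.29 -0.9   1.94  0.26  1.03 -1.08] F [-0.1  0.2  0.2] 0.0
top [238 189  19   7  59] [564.39529252  28.83731464] [-0.16448529 -0.98637954] -99.46733530939996 74.41373425652378
side [254 182   5  13  38] [568.71072036  31.07135722] [-0.21417202 -0.97679596] -102.36695596001746 69.23121620328249
```

View pics/c3.png

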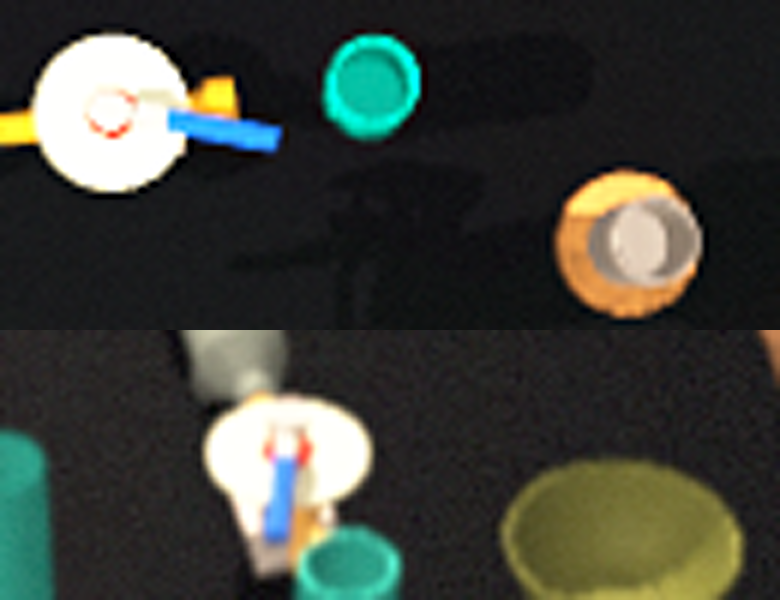

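In both views the lever lies over the mark and hides the red strip completely: (170,120) to (280,138) from the top, (285,460) to (275,535) from the side. I measure the lever at -99.5° and the mark at about -98° to -100°. The tumbler stands upright on the coaster at (640,240), so I'm handing in.

```bash
python3 -c "
from workcell import job;print(job.sign_off())"
```

```text
the job is handed in; nothing more can be done
None
```

The steel tumbler stands upright on the cork coaster, released, and the blue lever lies over the red set mark to within about 2° by camera; I handed the job in at about 18 s, and no verdict came back.

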